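# Hang up the staining basket and bring the dried gel plate to the light box

### The arm

A 6-joint arm with a two-finger parallel gripper is mounted at the origin on the work surface. World frame = base frame: x ahead of the robot, y to its left, z up, the work surface at z = 0. Lengths are in m, angles in rad, forces in N, time in s.
With the tool pointing down it reaches from about 0.375 to 0.975 m from the base axis. Payload 3.8 kg.
Tool frame: the origin (TCP) lies at the very end of the fingers, on their centre line; the grasp point (between the pads) lies 19 mm behind it; z points along the fingers, y is the line along which they close (so a half turn about z gives the same grasp; the last joint's range is limited). The gripper opens to 85 mm and grips with 20 to 120 N. Pads are 22 mm wide; open, the fingers measure 114 mm over their backs; the gripper's body (76 mm by 85 mm) begins 54 mm behind the grasp point. The pads swing forward as they close: fully open they stand 13 mm farther back than shut.
Start: joints at [-1.149, 0.264, 1.604, -0, 1.274, -0.037], TCP at [0.299, -0.605, 0.231] pointing down, gripper open.
Joint ranges: [-2.63, 2.63], [-0.94, 2.18], [0.31, 2.57], [-1.31, 4.45], [0, 2.66], [-2.55, 2.55]. Speed limits (rad/s): [2.57, 2.57, 3.14, 3.14, 3.14, 3.14].

### API

Orientations are given as a unit quaternion [x, y, z, w].
In Python, from bench import * gives the robot as it stands. The module is installed in compiled form; this text tells all that it offers.
- The arm moves only by the shell command python3 -m inch 'ROWS' [FORCE]. ROWS is a JSON object of lists of equal length, an entry for each row: "offset": the shift along the tool's x, y, z in m, a list of three; "turn": the turn about the tool's z in rad; "grip": the opening, from 0 (shut) to 1 (fully open). A call has 1 to 20 rows; each row shifts and turns the commanded pose from where the row before left it, along the tool's axes as they then stand; what a row does not reach is not made up. A row lasts 1/8 s, in which the tool goes at most 62.5 mm and 10.7 degrees, less where a joint would pass 70% of its speed; a pose out of reach is approached as far as the arm can. A call is refused whole if a number of a shift passes 0.0625 or a number of a turn 0.188, either way. A call with a gripper value outside its range is refused whole. The fingers move at their own pace and stop on an object; FORCE is the grip in N (left out, the last holds). Time passes only in rows, so rows that do not move let the fingers close. It gives the time, the measured TCP pose, the force, the opening and the grip force at its end, in the units of the state.
- state(): the state, without advancing time (a new reading comes with each control period).
- camera(name): name is "scene" or "top" or "wrist"; returns a dict with "frame" (400x640x3 uint8, red, green, blue), "depth" (400x640 float32, m along the optical axis (not along the pixel's ray), 0 where there is no reading), "fov_y" (degrees; the focal length in pixels is half the picture's height over the tangent of half this angle, whatever the lens; pixels are square), "cx", "cy" (the principal point, pixels), "world_from_camera" (4x4, takes a point from camera to world coordinates). Camera axes: x right, y up, looking along -z (the intrinsics and any distortion apply to the point x, -y, -z); pixel columns grow to the right and rows downward; lengths in m; the calibration is good to about 2 mm. A picture is of the moment at which its call begins.
- close_job(): hands the job in; it is judged then, once.
The state is a dict: "time_s": time; "joint_pos": joint angles; "joint_velocities": joint speeds; "joint_efforts": joint torques, N m; "eef_pos": TCP position; "orientation": TCP orientation; "wrist_force": force on the tool from outside, world axes, zero at the start; "torque": the same for the moment, N m; "grip_width": finger opening in m; "gripper_force": force on a finger pad.
Only numpy, scipy, OpenCV 4.12 (cv2) and the standard library are available. Lean on these libraries where they do the work, as an engineer would, in place of code of your own. Each camera call takes 0.05 s, during which the arm holds its last target. There are 200 camera calls.

### The job

First clear the light box: hang the slide basket by its handle on the hook of the drip stand. Then slide the steel lifter under the glass plate that carries the blue-banded gel, lift it off the drip tray without the robot touching the glass, keep it level and set it down gently on the light box's two rubber bars, centred and square to them. Finish with the lifter drawn out and laid flat on the bench and the basket still on its hook, and leave the blank plate and everything else where it stands.

Things in the scene. Friction and masses are not known exactly. Their poses are not given: they have to be found in the camera images.
- rack: White drip tray, fixed, 170 (x) x 260 (y) mm, floor 4 mm thick, sides and back with a 12 mm rim, front (-x, robot side) open. Origin: centre of its underside on the bench. Two bays centred at y = +62.5 and -62.5 mm, each with two blue ribs along x (x = -65 to 71 mm), 10 mm wide, 62 mm clear between them, tops 24 mm above the bench; a stop at each far end (x = 63 to 71 mm) rises to 34 mm.
- gel_plate: Glass plate with a pale dried gel film with blue bands on top: 110 (x) x 100 (y) x 4 mm, about 0.11 kg. Origin: centre of its underside; z up. It starts lying across the two ribs of one bay of the drip tray (either one), its x within a few degrees of the tray's x. Must not be touched by the robot.
- blank_plate: Bare clear glass plate, 110 x 100 x 4 mm, in the other bay of the drip tray; stays there. Origin: centre of its underside.
- lightbox: Grey light box with a white lit top, fixed, 190 (x) x 220 (y) x 45 mm high, front (-x) towards the robot. Origin: centre of its underside. On top two black rubber bars along x, 130 mm long, 10 mm wide, 12 mm high (tops 57 mm above the bench), at y = +36 and -36 mm, 62 mm clear between them; a plate lying across them leaves 12 mm of height below it.
- lightbox_mid (a point): Point midway between the rubber bars, at the height of their tops (57 mm above the bench); axes as the light box. The plate's origin belongs here.
- basket: Steel slide-staining basket full of glass slides, 84 (x) x 110 (y) x 37 mm high, about 0.25 kg, with a rigid upright arched handle in its y-z plane. Origin: centre of its underside. It starts standing on the rubber bars of the light box. The space under the handle is 72 mm high and about 95 mm wide.
- basket_bar (a point): Centre of the basket handle's straight red grip: 78 mm long along the basket's y, 10 mm thick (x), 12 mm high, 115 mm above the basket's underside. Axes as the basket.
- stand: Drip stand, fixed: round foot of 90 mm diameter, steel rod 12 mm thick and 270 mm tall, and one hook (8 mm round bar) that runs from the rod along the stand's -x, its axis 235 mm above the bench, 115 mm long, with its tip turned up so that the tip's top is 254 mm above the bench. Origin: on the bench at the rod's axis.
- hook_seat (a point): Point over the hook, 72 mm out from the rod's axis and 245 mm above the bench: about where the centre of the basket's handle grip comes to rest when hung. Axes as the stand (the hook points to -x).
- lifter: Plate lifter, 0.2 kg: flat steel blade 130 (x) x 48 (y) x 3 mm, cranked neck 16 mm wide up from its back edge, straight green handle from x = -200 to -85 mm, 18 mm wide (y), 22 mm high, its axis 50 mm above the blade's underside. Origin: centre of the blade's underside; +x points to the tip; centre of mass at x = -31 mm. Starts on the bench, blade flat.
- lifter_grip (a point): Point on the lifter's handle axis 125 mm behind the blade's centre and 50 mm above its underside: a good place to grip it across y. Axes as the lifter.
- lifter_tip (a point): Middle of the blade's front edge, 65 mm ahead of the lifter's origin.
- reagent: Clear reagent jar with white cap, 64 mm diameter, 130 mm tall; bystander. Origin: centre of its underside.
- beaker: Glass beaker, 70 mm diameter, 90 mm tall; bystander. Origin: centre of its underside.
- washbottle: White wash bottle, 68 mm diameter, 165 mm tall; bystander. Origin: centre of its underside.
- casting_tray: Clear gel casting tray with red end gates, 85 x 115 x 25 mm, lying in front of the light box; bystander. Origin: centre of its underside.
- comb: Red gel comb lying flat on the bench, 55 x 125 x 12 mm; bystander. Origin: centre of its underside.
- tip_box: Blue pipette tip box, 82 x 122 x 62 mm; bystander. Origin: centre of its underside.

How it is judged:
By the outcome, as a careful person would: the job done as asked, in the order asked, and still so for the second after the job is handed in, with the robot touching nothing.
It also fails if it takes over 72 s, if anything falls off the work surface, if the arm or the gripper's body presses on something with over 40 N, if the wrist force passes 120 N, or if a joint passes its speed limit or range.

## Working session

There is one attempt and no reset: what is moved stays moved. The work goes in short steps, Python scripts to look and compute and a shell command to move; the robot and the scene stay as the last step left them, time stands still between calls to the robot, and variables do not carry over. Pictures are saved under pics/ and viewed, at most 10 in all, crops included, and the job is handed in when it is done.

```bash
mkdir -p pics
cat > h.py <<'E'
from bench import *
import numpy as np, cv2
def cloud(c):
    h,w=c["depth"].shape; f=h/2/np.tan(np.radians(c["fov_y"])/2)
    v,u=np.mgrid[:h,:w]; d=c["depth"]
    P=np.stack([(u-c["cx"])/f*d,-(v-c["cy"])/f*d,-d,np.ones_like(d)],-1)
    W=(P@np.array(c["world_from_camera"]).T)[...,:3]; W[d==0]=np.nan
    return W
E
python3 - <<'E'
from h import *
for n in ("scene","top"):
    c=camera(n); cv2.imwrite(f"pics/{n}0.png",c["frame"][...,::-1]); np.savez(f"{n}0.npz",**c)
    print(n,c["fov_y"],c["cx"],c["cy"],[k for k in c],np.round(c["world_from_camera"],3).tolist())
print(state())
E
```

```text
scene 55.70958531433754 314.8728600187358 197.93318080335277 ['frame', 'depth', 'fov_y', 'cx', 'cy', 'world_from_camera'] [[0.773, -0.533, 0.344, 1.086], [0.634, 0.639, -0.435, -0.683], [0.012, 0.554, 0.832, 1.444], [0.0, 0.0, 0.0, 1.0]]
top 44.039456679930936 322.05198508591843 208.8054797552438 ['frame', 'depth', 'fov_y', 'cx', 'cy', 'world_from_camera'] [[0.022, 0.982, -0.185, 0.244], [-1.0, 0.024, 0.008, -0.008], [0.012, 0.185, 0.983, 1.857], [0.0, 0.0, 0.0, 1.0]]
{'time_s': 0.1, 'joint_pos': array([-1.14888247e+00,  2.64690953e-01,  1.60523957e+00,  1.92202845e-05,
        1.27371195e+00, -3.69086555e-02]), 'joint_velocities': array([ 8.35763745e-04, -7.02748668e-04, -2.59796247e-03, -2.55807066e-04,
        5.80850588e-05,  6.80588992e-04]), 'joint_efforts': array([ 6.64578674e-04, -5.16704750e+01, -3.68590629e+01,  1.32606638e-05,
        6.25569199e-03, -3.93757875e-05]), 'eef_pos': array([ 0.29867925, -0.60458211,  0.23007653]), 'orientation': array([ 9.73800577e-01,  2.27401378e-01, -1.87065330e-04, -1.00773779e-03]), 'wrist_force': array([0.26272189, 0.31054796, 0.89920695]), 'torque': array([-0.03982519,  0.00867095, -0.01369252]), 'gripper_force': 0.0, 'grip_width': 0.08526402935071752}
```

View pics/top0.png

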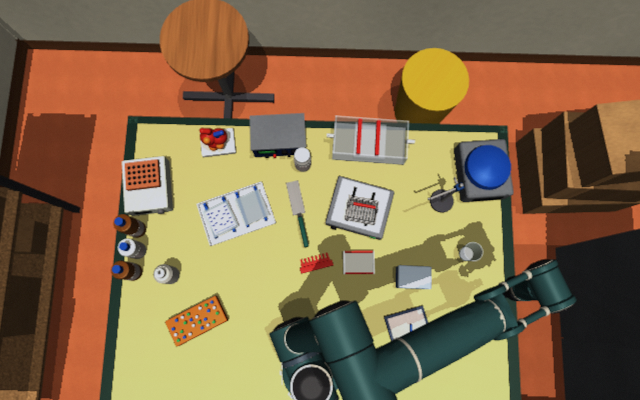

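View pics/scene0.png

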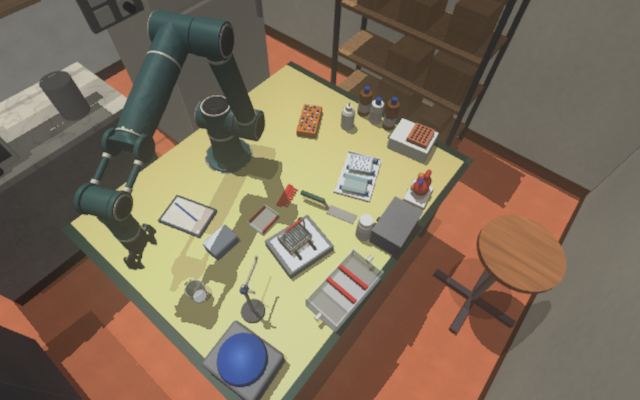

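Run:
```python
from h import *
for n in ("top","scene"):
    c=dict(np.load(f"{n}0.npz")); W=cloud(c)
    print(n,"bench z",np.nanmedian(W[...,2][np.abs(W[...,2])<.02]))
    if n=="top":
        for nm,(u,v) in dict(rackc=(236,213),lb=(361,207),stand=(441,202),lifter=(299,212),comb=(316,263),cast=(359,262),beaker=(470,252),tipbox=(414,277),wash=(166,274),reag=(302,158),book=(405,321)).items():
            print(nm,np.round(W[v,u],3))
        z=W[...,2]
        # light box top
        def rect(m,nm):
            P=W[m]; 
            r=cv2.minAreaRect(P[:,:2].astype(np.float32)*1000); print(nm,m.sum(),r,np.median(P[:,2]))
        v,u=np.mgrid[:400,:640]
        box=lambda a,b,cc,d:(u>a)&(u<b)&(v>cc)&(v<d)
        rect(box(320,400,170,245)&(z>.035)&(z<.054),"lb")
        rect(box(320,400,170,245)&(z>.14)&(z<.2),"bar")
        rect(box(195,280,175,250)&(z>.008)&(z<.045),"rack")
        rect(box(283,315,176,253)&(z>.03)&(z<.08),"liftH")
        rect(box(400,460,165,215)&(z>.2)&(z<.245),"hook")
        m=box(400,460,165,215)&(z>.2); print(np.round(W[m],3)[::3])
        f=c["frame"]; cr=f[160:290,190:480]; cv2.imwrite("pics/c0.png",cv2.resize(cr,(797,357),interpolation=cv2.INTER_CUBIC)[...,::-1])
```

```text
top bench z 0.002364374157019622
rackc [0.568 0.303 0.008]
lb [ 0.593 -0.167  0.059]
stand [ 0.627 -0.475  0.018]
lifter [0.577 0.064 0.011]
comb [ 0.386 -0.005  0.01 ]
cast [ 0.393 -0.165  0.007]
beaker [ 0.44  -0.583  0.007]
tipbox [ 0.339 -0.36   0.06 ]
wash [0.327 0.515 0.12 ]
reag [0.753 0.055 0.136]
book [ 0.182 -0.334  0.014]
lb 2022 ((594.8844604492188, -164.1380615234375), (220.06666564941406, 198.9630126953125), 75.6474609375) 0.04669657354068746
bar 85 ((578.1270751953125, -167.64285278320312), (103.1243896484375, 11.881050109863281), 79.24576568603516) 0.1768490654906305
rack 2589 ((571.4993896484375, 298.8031005859375), (281.73272705078125, 320.9646911621094), 1.4501873254776) 0.02605622492943427
liftH 158 ((504.18096923828125, 46.53179168701172), (127.63201904296875, 17.850292205810547), 13.97210693359375) 0.062056156210039015
hook 94 ((617.5209350585938, -440.56463623046875), (43.91236114501953, 113.16105651855469), 41.706886291503906) 0.2396899917743044
[[ 0.67  -0.467  0.232]
 [ 0.666 -0.466  0.234]
 [ 0.663 -0.467  0.232]
 [ 0.659 -0.469  0.235]
 [ 0.655 -0.468  0.2
[... 276 characters left out ...]
 -0.473  0.254]
 [ 0.626 -0.453  0.241]
 [ 0.627 -0.464  0.238]
 [ 0.625 -0.471  0.25 ]
 [ 0.623 -0.44   0.24 ]
 [ 0.622 -0.449  0.242]
 [ 0.624 -0.462  0.234]
 [ 0.623 -0.473  0.243]
 [ 0.619 -0.433  0.24 ]
 [ 0.62  -0.443  0.238]
 [ 0.622 -0.473  0.231]
 [ 0.615 -0.426  0.242]
 [ 0.615 -0.436  0.242]
 [ 0.611 -0.415  0.243]
 [ 0.612 -0.426  0.24 ]
 [ 0.608 -0.406  0.239]
 [ 0.608 -0.416  0.24 ]
 [ 0.61  -0.427  0.235]
 [ 0.604 -0.405  0.243]
 [ 0.605 -0.416  0.239]
 [ 0.601 -0.395  0.24 ]
 [ 0.601 -0.405  0.241]
 [ 0.593 -0.375  0.256]
 [ 0.597 -0.388  0.243]
 [ 0.598 -0.399  0.238]
 [ 0.591 -0.379  0.252]
 [ 0.595 -0.394  0.233]
 [ 0.589 -0.38   0.246]]
scene bench z 0.0019616184471245024
```

View pics/c0.png

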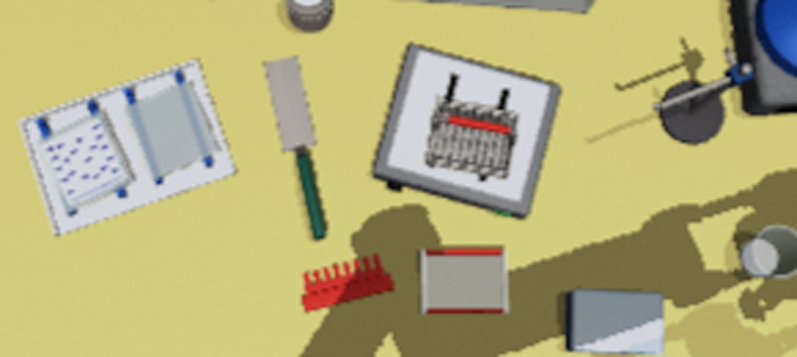

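The crop shows the gel plate in the left bay of the rack at (90,165). The lifter is at (300,150), the basket with its red grip at (480,125) on the light box, and the stand's hook runs from (745,75) to (655,108). The comb is at (347,283) and the casting tray at (463,280). I'll move over the light box next for a closer look.

```bash
python3 -m inch '{"offset":[[0,0,-0.03],[0,0,-0.03],[0,0,-0.03],[0,0,-0.03],[0,0,-0.03],[0.046,0.014,0],[0.046,0.014,0],[0.046,0.014,0],[0.046,0.014,0],[0.046,0.014,0],[0.046,0.014,0],[0.046,0.014,0],[0.046,0.014,0],[0.046,0.014,0],[0.046,0.014,0],[0,0,0]],"turn":[-0.188,-0.188,-0.188,-0.188,-0.188,0,0,0,0,0,0,0,0,0,0,0],"grip":[1,1,1,1,1,1,1,1,1,1,1,1,1,1,1,1]}' 60
cat >> h.py <<'E'
def pose():
    s=state(); q=s["orientation"]; return s["eef_pos"],2*np.degrees(np.arctan2(q[1],q[0])),s
def rect(W,m,nm):
    P=W[m]; r=cv2.minAreaRect(P[:,:2].astype(np.float32)*1000); print(nm,m.sum(),np.round(np.hstack([r[0],r[1],r[2]]),1),np.round(np.median(P[:,2]),4)); return P
def snap(n,f):
    c=camera(n); np.savez(f+".npz",**c); cv2.imwrite(f"pics/{f}.png",c["frame"][...,::-1]); return c,cloud(c)
E
python3 - <<'E'
from h import *
c,W=snap("wrist","w1"); p,y,s=pose(); print(p,y,s["joint_pos"],s["time_s"]); print(c["fov_y"],np.round(c["world_from_camera"],3).tolist())
z=W[...,2]; print(np.nanmin(W.reshape(-1,3),0),np.nanmax(W.reshape(-1,3),0))
E
```

```text
time_s: 2.1
eef_pos: [0.5175, -0.1736, 0.3806]
orientation: [0.765, 0.645, 0.0, -0.001]
wrist_force: [-0.4, -0.5, -0.1]
grip_width: 0.0853
gripper_force: 0.0
[ 0.51686949 -0.17521974  0.38071301] 80.1801391584286 [-3.72236206e-01 -3.81980275e-02  1.66840088e+00 -3.88735411e-04
  1.51244166e+00 -2.00824426e-01] 2.15
62.32945079313383 [[0.986, 0.161, 0.05, 0.53], [-0.169, 0.942, 0.289, -0.099], [-0.001, -0.293, 0.956, 0.524], [0.0, 0.0, 0.0, 1.0]]
[-0.21117139 -1.45844921 -0.75778751] [1.63776562 0.10838978 0.4744878 ]
```

View pics/w1.png

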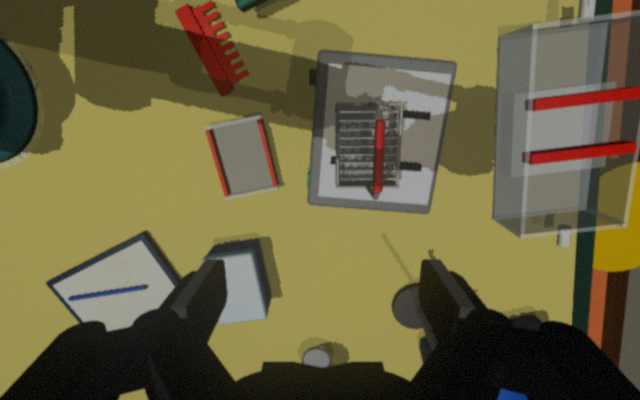

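The wrist view shows the light box centred near (383,130), with the red grip running from (379,120) to (377,195) and the basket below it. The stand is at (415,300). Now I'll measure them.

Run:
```python
from h import *
c=dict(np.load("w1.npz")); W=cloud(c); z=W[...,2]; f=c["frame"].astype(int)
v,u=np.mgrid[:400,:640]; box=lambda a,b,d,e:(u>a)&(u<b)&(v>d)&(v<e)
print("bench",np.nanmedian(z[box(290,500,215,250)]))
m=box(290,470,40,225)&(z>.036)&(z<.052); m=cv2.erode(m.astype(np.uint8),np.ones((3,3)))>0
rect(W,m,"lb")
red=(f[...,0]>110)&(f[...,1]<60)&(f[...,2]<60)
m=box(360,400,100,210)&red; P=rect(W,m&(z>.15),"bar"); print(P.min(0),P.max(0), red[box(360,400,100,210)].sum())
mm=m&(z>.15); A=W[mm][:,:2]; A0=A.mean(0); print(A0, np.degrees(np.arctan2(*np.linalg.svd(A-A0)[2][0])), np.percentile((A-A0)@np.linalg.svd(A-A0)[2][0],[0,2,50,98,100]))
m=box(330,410,95,195)&(z>.075)&(z<.11); rect(W,m,"basket top")
# hook, from top cam
t=dict(np.load("top0.npz")); T=cloud(t); zz=T[...,2]
m=box(400,447,165,215)&(zz>.225)&(zz<.246)&(T[...,1]>-.45)
L=cv2.fitLine(T[m][:,:2].astype(np.float32),cv2.DIST_HUBER,0,.01,.01).ravel(); print("hook",L,np.degrees(np.arctan2(L[1],L[0])),np.median(T[m][:,2]))
m=box(400,460,165,225)&(zz>.008)&(zz<.03); rect(T,m,"foot"); 
m=box(390,460,280,330)&(z>.008)&(z<.03); rect(W,m,"foot w")
s=dict(np.load("scene0.npz")); S=cloud(s); z2=S[...,2]; d=np.linalg.norm(S[...,:2]-[.638,-.475],axis=-1)
m=(z2>.228)&(z2<.26)&(d>.03)&(d<.14); P=rect(S,m,"hook s")
L=cv2.fitLine(P[:,:2].astype(np.float32),cv2.DIST_HUBER,0,.01,.01).ravel(); print(L,np.degrees(np.arctan2(L[1],L[0])))
m=(z2>.05)&(z2<.22)&(d<.03); P=rect(S,m,"rod s"); print(np.median(P,0))
m=(z2>.255)&(d<.04); P=rect(S,m,"rodtop s");
```

```text
bench 0.00046124531954283565
lb 12708 [ 598.8 -163.1  215.4  185.4   75.6] 0.0461
bar 246 [ 578.5 -166.1   75.1    7.7   80.9] 0.178
[ 0.56912485 -0.20319903  0.17563033] [ 0.58719691 -0.12878203  0.18023655] 246
[ 0.58036261 -0.15287078] -170.42256617457937 [-0.02412915 -0.0232699  -0.00792244  0.04985442  0.05092586]
basket top 1902 [ 579.2 -166.4  111.3   84.3   80.7] 0.088
hook [ 0.39789674 -0.9174302   0.6061087  -0.41077203] -66.553246 0.2399469057598803
foot 563 [ 656.6 -434.9  227.7  224.8    1.3] 0.0126
foot w 983 [ 619.8 -479.6   55.    88.9    5.3] 0.0144
hook s 61 [ 620.1 -429.1   27.3  119.6   39.7] 0.2391
[ 0.41408592 -0.9102378   0.6065444  -0.41166022] -65.53823
rod s 51 [ 638.7 -481.5   11.4    6.9   75.6] 0.1297
[ 0.63889967 -0.48226887  0.12965092]
rodtop s 19 [ 639.7 -482.    10.9   18.9   87.4] 0.2679
```

```bash
python3 -m inch '{"offset":[[-0.002,0.03,0.04],[-0.002,0.029,0.05],[0,0,0.05],[0,0,0.05],[0,0,0.025],[0,0,0.013],[0,0,0],[0,0,0],[0,0,0],[0,0,0],[0,0,0],[0,0,0]],"turn":[-0.01,0,0,0,0,0,0,0,0,0,0,0],"grip":[1,1,1,1,1,1,1,0,0,0,0,0]}' 100
```

```text
time_s: 3.65
eef_pos: [0.5748, -0.1906, 0.1539]
orientation: [0.763, 0.647, 0.0, 0.001]
wrist_force: [1.0, -0.5, 2.2]
grip_width: 0.0081
gripper_force: 97.8
```

```bash
python3 -m inch '{"offset":[[0,0,-0.02],[0,0,-0.03],[0,0,-0.03],[0,0,-0.03],[0,0,0],[0,0,0],[0,0,0],[0,0,0],[0,0,0],[0,0,0],[-0.014,0.02,0],[-0.014,0.023,0],[-0.014,0.024,0],[-0.014,0.024,0],[-0.014,0.023,0],[-0.014,0.019,0],[0,0,0]],"turn":[0,0,0,0,0.15,0.17,0.17,0.17,0.17,0.158,0,0,0,0,0,0,0],"grip":[0,0,0,0,0,0,0,0,0,0,0,0,0,0,0,0,0]}' 100
python3 - <<'E'
from h import *
c,W=snap("wrist","w2"); p,y,s=pose(); print(p,y,s["grip_width"],s["wrist_force"],s["time_s"])
T,S=snap("scene","s2")
cr=T["frame"][150:350,170:370]; 
a=cv2.resize(cr,(400,400),interpolation=cv2.INTER_CUBIC); b=cv2.resize(c["frame"],(400,250)); b=cv2.copyMakeBorder(b,0,150,0,0,0)
cv2.imwrite("pics/m2.png",np.hstack([a,b])[...,::-1])
E
```

```text
time_s: 5.78
eef_pos: [0.5507, -0.3476, 0.2634]
orientation: [0.978, 0.207, -0.0, -0.0]
wrist_force: [-0.6, 0.4, -2.3]
grip_width: 0.0078
gripper_force: 97.8
[ 0.55093795 -0.34653538  0.26331409] 23.882797004782464 0.00839721749353098 [-0.23634887  0.0091996  -2.23312407] 5.825
```

View pics/m2.png

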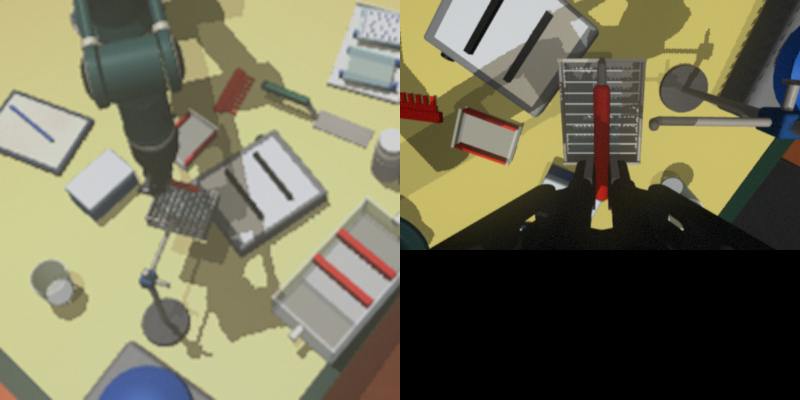

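The wrist view shows the basket held level, with its grip upright at column 602. The hook runs from its tip at (655,124) to the rod near (765,122), square to the grip. I'll measure the lateral offset in the tool frame.

Run:
```python
from h import *
c=dict(np.load("w2.npz")); W=cloud(c); f=c["frame"].astype(int)
p,y,s=pose(); a=np.radians(y); X=np.array([np.cos(a),np.sin(a)]); Y=np.array([np.sin(a),-np.cos(a)])
D=W[...,:2]-p[:2]; t=np.stack([D@X,D@Y,W[...,2]],-1)
v,u=np.mgrid[:400,:640]
m=(u>395)&(u<600)&(v>175)&(v<225)&(W[...,2]>.22)&(W[...,2]<.262)
H=t[m]; print(m.sum()); 
for lo in np.arange(.02,.2,.02):
    q=H[(H[:,1]>lo)&(H[:,1]<lo+.02)]
    if len(q)>5: print(round(lo,2),np.round(np.r_[q[:,0].mean(),q[:,0].min(),q[:,0].max(),q[:,2].max(),np.median(q[:,2])],4))
r=(f[...,0]>90)&(f[...,1]<60)&(f[...,2]<60)&(u>300)&(u<350)&(v>100); R=t[r&(W[...,2]>.25)]
print("bar",R.min(0),R.max(0),np.median(R,0))
```

```text
3702
0.02 [0.0269 0.0229 0.0296 0.2546 0.2517]
0.04 [0.0272 0.022  0.0303 0.2564 0.2398]
0.06 [0.0265 0.022  0.03   0.241  0.2385]
0.08 [0.0263 0.0216 0.0297 0.2408 0.2386]
0.1 [0.0259 0.0213 0.0295 0.2409 0.2385]
0.12 [0.0258 0.0215 0.0292 0.2404 0.2386]
0.14 [0.0249 0.0137 0.0356 0.2457 0.2363]
bar [-0.01466985 -0.00406321  0.28468332] [0.0611385  0.00520814 0.28979394] [0.04735883 0.00072474 0.28747138]
```

```bash
python3 -m inch '{"offset":[[0.004,0.011,0],[0,0.018,0],[0,0.018,0],[0,0.018,0],[0,0.018,0],[0,0,0.008],[0,0,0.008],[0,0,0.008],[0,0,0.006],[0,0,0.004],[0,0,0]],"turn":[0,0,0,0,0,0,0,0,0,0,0],"grip":[0,0,0,0,0,0,0,0,0,0,0]}' 100
```

```text
time_s: 7.25
eef_pos: [0.5886, -0.4199, 0.2289]
orientation: [0.978, 0.208, -0.0, -0.0]
wrist_force: [-0.2, -0.4, -3.2]
grip_width: 0.008
gripper_force: 97.8
```

```bash
python3 -m inch '{"offset":[[0,0,0.002],[0,0,0.001],[0,0,0]],"turn":[0,0,0],"grip":[0,0,0]}' 100
```

```text
time_s: 7.62
eef_pos: [0.5889, -0.4204, 0.2268]
orientation: [0.978, 0.208, 0.0, 0.0]
wrist_force: [-0.2, 0.8, -1.4]
grip_width: 0.0079
gripper_force: 98.1
```

```bash
python3 -m inch '{"offset":[[0,0,0.001],[0,0,0],[0,0,0],[0,0,0],[0,0,0],[0,0,-0.015],[0,0,-0.03],[0,0,-0.04],[0,0,-0.04],[0,0,0]],"turn":[0,0,0,0,0,0,0,0,0,0],"grip":[0,0,0.2,0.4,0.5,0.5,0.5,0.5,0.5,0.5]}' 100
python3 - <<'E'
from h import *
p,y,s=pose(); print(p,y,s["joint_pos"],s["time_s"])
c,W=snap("wrist","w3"); cv2.imwrite("pics/w3.png",cv2.resize(c["frame"],(480,300))[...,::-1])
E
```

```text
time_s: 8.88
eef_pos: [0.5906, -0.4216, 0.3576]
orientation: [0.978, 0.208, 0.004, 0.004]
wrist_force: [0.1, 0.4, 0.5]
grip_width: 0.0424
gripper_force: 0.0
[ 0.59056041 -0.42158667  0.35760884] 23.967793921040016 [-6.54305819e-01  3.10038639e-01  1.31854845e+00  1.01030497e-05
  1.50210280e+00  4.98172951e-01] 8.875
```

View pics/w3.png

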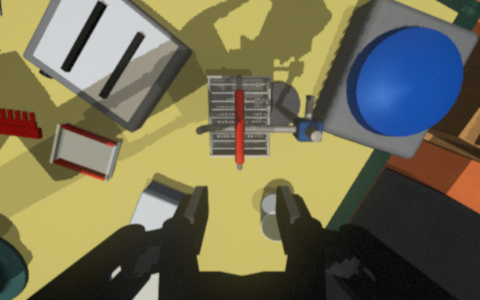

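The basket hangs centred on the hook: its red grip at (240,125) is crossed by the hook bar at row 128. I'll move on to measure the light box bars, the lifter and the rack.

```bash
python3 -m inch '{"offset":[[0,0,-0.042],[-0.002,-0.054,0],[-0.002,-0.054,0],[-0.002,-0.054,0],[-0.002,-0.054,0],[-0.002,-0.054,0],[0,0,0]],"turn":[0.17,0,0,0,0,0,0],"grip":[0.5,0.7,1,1,1,1,1]}' 100 && python3 -c "
from h import *
snap('wrist','w4')" && python3 -m inch '{"offset":[[-0.002,-0.054,0],[-0.002,-0.054,0],[-0.002,-0.054,0],[-0.001,-0.054,0],[-0.001,-0.054,0],[-0.001,-0.054,0],[0,0,0],[0,0,0]],"turn":[0,0,0,0,0,0,0,0],"grip":[1,1,1,1,1,1,1,1]}'
python3 - <<'E'
from h import *
c,W=snap("wrist","w5"); p,y,s=pose(); print(p,y,s["joint_pos"],s["time_s"])
c4=dict(np.load("w4.npz"))
cv2.imwrite("pics/m5.png",np.vstack([cv2.resize(c4["frame"],(480,300)),cv2.resize(c["frame"],(480,300))])[...,::-1])
E
```

```text
time_s: 9.8
eef_pos: [0.5114, -0.1578, 0.3917]
orientation: [0.992, 0.126, -0.0, -0.001]
wrist_force: [0.1, 0.5, -0.8]
grip_width: 0.0851
gripper_force: 0.0
time_s: 10.85
eef_pos: [0.4249, 0.1502, 0.3916]
orientation: [0.992, 0.124, -0.001, 0.001]
wrist_force: [0.2, -0.5, 0.0]
grip_width: 0.0851
gripper_force: 0.0
[0.42505387 0.14975375 0.39171183] 14.152423306464938 [ 2.84097839e-01 -2.28005586e-01  1.81600108e+00 -8.28867201e-04
  1.55466679e+00  1.60790159e+00] 10.9
```

View pics/m5.png

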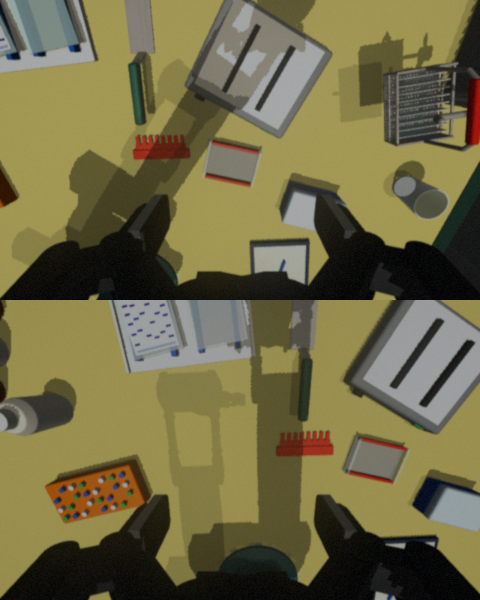

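The upper half of the picture (w4) shows the light box with its two bars near (245,60) and (275,78). In the lower half (w5) the gel plate is cut off at (150,330) and the lifter handle is at (304,390). I'll step forward so the whole rack is in view.

```bash
python3 -m inch '{"offset":[[0.05,0,-0.02],[0.05,0,-0.02],[0.05,0,-0.02],[0.02,0,0],[0,0,0]],"turn":[0,0,0,0,0],"grip":[1,1,1,1,1]}'
python3 - <<'E'
from h import *
c,W=snap("wrist","w6"); p,y,s=pose(); print(p,y,s["time_s"])
v,u=np.mgrid[:400,:640]
def near(W,x,y,r): return np.hypot(W[...,0]-x,W[...,1]-y)<r
er=lambda m:cv2.erode(m.astype(np.uint8),np.ones((3,3)))>0
for n in("w4","w5","w6"):
    k=dict(np.load(n+".npz")); Z=cloud(k); z=Z[...,2]; print(n,"bench",np.nanmedian(z[np.abs(z)<.01]))
    m=near(Z,.599,-.163,.16)&(z>.04)&(z<.0505)
    if m.sum()>3000: rect(Z,er(m),"lb")
    g=k["frame"].sum(-1)
    m=near(Z,.599,-.163,.11)&(z>.0525)&(z<.062)
    if m.sum()>300:
        rect(Z,m,"bars")
        nl,L=cv2.connectedComponents(m.astype(np.uint8))
        for i in range(1,nl):
            if (L==i).sum()>150: rect(Z,L==i," bar")
    m=near(Z,.50,.047,.11)&(z>.048)&(z<.075)
    if m.sum()>50: rect(Z,m,"handle")
    m=near(Z,.60,.075,.085)&(z>.0015)&(z<.009)&(k["frame"].min(-1)>90)
    if m.sum()>50: rect(Z,m,"blade?")
k=dict(np.load("w6.npz")); cv2.imwrite("pics/w6.png",k["frame"][...,::-1])
E
```

```text
time_s: 11.52
eef_pos: [0.5911, 0.1906, 0.4506]
orientation: [0.993, 0.122, -0.001, 0.0]
wrist_force: [0.6, -0.1, -0.3]
grip_width: 0.0852
gripper_force: 0.0
[0.58999563 0.1907093  0.45096181] 14.065157289256254 11.575
w4 bench 0.0005713927629065196
lb 18103 [ 598.8 -163.3  214.3  185.1   75.4] 0.0462
bars 1491 [ 598.7 -163.6   81.9  130.    75.5] 0.0574
 bar 756 [ 607.7 -128.7   10.   130.    75.6] 0.0574
 bar 735 [ 589.8 -198.3   10.1  129.9   75.5] 0.0574
handle 1236 [498.4  45.5 114.   18.   14.1] 0.0606
blade? 2248 [618.7  77.2  94.6  49.4  13.9] 0.0035
w5 bench 0.0005652996699392343
lb 16509 [ 598.4 -161.7  214.6  186.1   75.5] 0.0462
bars 1924 [ 598.5 -163.5   84.7  130.7   75.2] 0.0572
 bar 966 [ 607.7 -128.7   12.   130.7   75.6] 0.0572
 bar 958 [ 589.7 -197.9   13.2  130.1   74.9] 0.0571
handle 1161 [510.5  -1.  113.3 116.7  14.1] 0.0607
blade? 691 [615.5  75.5  85.7  48.2  14.4] 0.0034
w6 bench 0.0006332809095009884
lb 10655 [ 599.2 -161.5  214.   184.2   75.5] 0.0462
bars 1174 [ 598.6 -163.4   83.9  129.9   75.6] 0.0572
 bar 584 [ 607.6 -128.5   11.9  129.9   75.7] 0.0572
 bar 590 [ 589.9 -197.8   12.8  129.4   75.5] 0.0572
handle 713 [510.5   1.1 113.1 112.6  14.2] 0.0606
blade? 284 [629.5  60.  105.3  12.9  15.1] 0.0033
```

View pics/w6.png

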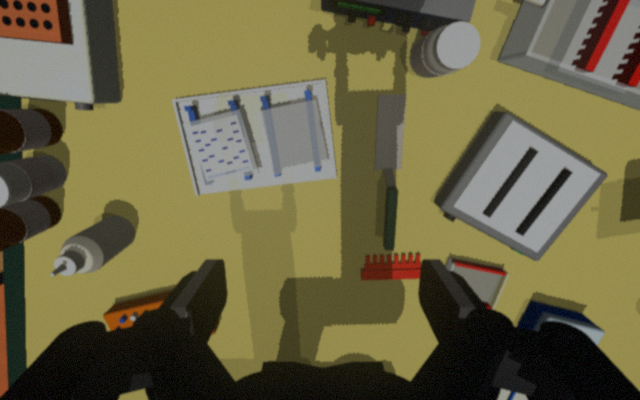

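The picture shows the rack at (255,135). The gel plate with blue bands is in its left bay at (222,145), the blank plate is at (297,135), and the lifter's blade is at (390,130) with its handle at (390,215). Now I'll fit the plate and the rack.

Run:
```python
from h import *
k=dict(np.load("w6.npz")); W=cloud(k); z=W[...,2]; f=k["frame"].astype(int)
v,u=np.mgrid[:400,:640]; box=lambda a,b,d,e:(u>a)&(u<b)&(v>d)&(v<e)
B=box(165,345,70,205)
rect(W,B&(z>.003)&(z<.04)&(f.min(-1)>60),"rack all")
blue=(f[...,2]-f[...,0]>40)&B
# ribs: blue & z
for a,b,n in((165,250,"L"),(250,345,"R")):
    m=B&(u>a)&(u<b)
    print(n,"z hist",np.histogram(z[m],bins=[0,.003,.006,.01,.014,.02,.023,.0255,.0295,.032,.036,.05])[0])
    mm=m&(z>.0262)&(z<.0305)
    nl,L,st,_=cv2.connectedComponentsWithStats(mm.astype(np.uint8)); i=1+np.argmax(st[1:,4]); rect(W,L==i,"plate "+n+str(st[i]))
    rect(W,m&(z>.0315)&(z<.04),"stops "+n)
g=k["frame"][70:205,165:345]; h=cv2.resize(g,(720,540),interpolation=cv2.INTER_CUBIC)
zz=np.nan_to_num(z[70:205,165:345]); 
cv2.imwrite("pics/rk.png",h[...,::-1])
```

```text
rack all 13949 [563.8 311.9 230.9 315.5  13.1] 0.0274
L z hist [3272 1691  224  558   63   24  104 2649 1029   65    5]
plate L[ 182  110   68   76 3418] 3418 [542.4 357.3 110.3 100.9  27.3] 0.0288
stops L 83 [557.3 366.1 117.8  82.4  21.1] 0.034
R z hist [3367 2739  246  495   43   15  103 3448  598   65    4]
plate R[ 256  100   72   76 3780] 3780 [589.9 242.9 111.9 100.1  25.1] 0.0285
stops R 75 [615.  253.7  96.1  97.2  25.4] 0.0343
```

View pics/rk.png

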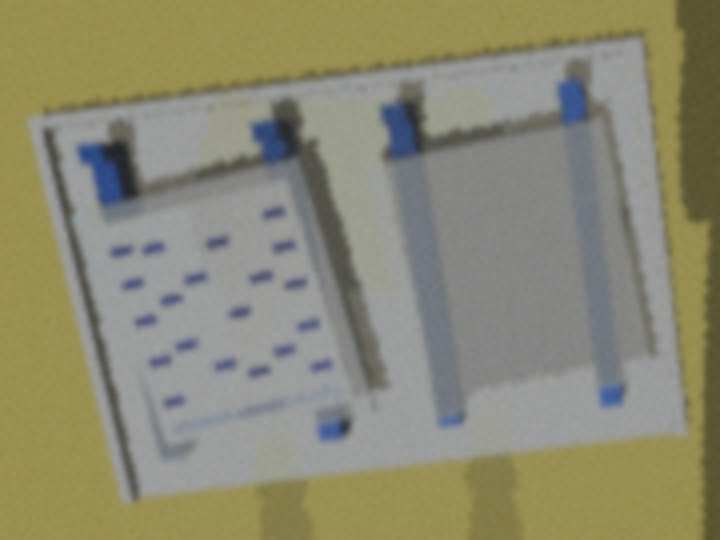

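Run:
```python
from h import *
k=dict(np.load("w6.npz")); M=np.array(k["world_from_camera"]); fl=200/np.tan(np.radians(k["fov_y"])/2)
def at(u,v,z):
    d=M[:3,:3]@np.array([(u-k["cx"])/fl,-(v-k["cy"])/fl,-1]); o=M[:3,3]; return (o+d*(z-o[2])/d[2])[:2]
C=lambda u,v,z:at(165+(u+.5)/4-.5,70+(v+.5)/4-.5,z)
fl_,fr,bl,br=[C(*a) for a in((130,498,.012),(688,432,.012),(32,116,.012),(642,38,.012))]
ang=lambda a,b:np.degrees(np.arctan2(*(b-a)[::-1]))
print("rack yaw",ang(fl_,bl),ang(fr,br),ang(br,bl)-90,ang(fr,fl_)-90,"c",(fl_+fr+bl+br)/4,np.linalg.norm(bl-br),np.linalg.norm(bl-fl_))
print("ribs R",ang(C(452,415,.024),C(397,145,.024)),ang(C(612,385,.024),C(572,110,.024)))
W=cloud(k); z=W[...,2]; v,u=np.mgrid[:400,:640]
m=(u>165)&(u<345)&(v>70)&(v<205)&(z>.0085)&(z<.016); nl,L,st,_=cv2.connectedComponentsWithStats(m.astype(np.uint8),connectivity=8)
for i in range(1,nl):
    if st[i,4]>40: rect(W,L==i,str(st[i]))
i=1+np.argmax(st[1:,4]); rect(W,m,"rim")
# stops
m=(u>165)&(u<345)&(v>70)&(v<135)&(z>.0315)&(z<.04); nl,L,st,_=cv2.connectedComponentsWithStats(m.astype(np.uint8),connectivity=8)
for i in range(1,nl):
    if st[i,4]>4: P=W[L==i]; print("stop",st[i,4],P.mean(0))
# front rib stubs, blue pixels
f=k["frame"].astype(int); bl_=(f[...,2]-f[...,0]>35)&(u>165)&(u<345)&(v>70)&(v<205)
nl,L,st,ce=cv2.connectedComponentsWithStats(bl_.astype(np.uint8),connectivity=8)
for i in range(1,nl):
    if st[i,4]>5: print(st[i],ce[i],np.nanmedian(W[L==i],0))
```

```text
rack yaw 21.68817193696185 21.267505974481967 20.899483857990035 20.958833104504023 c [0.57067419 0.30232408] 0.2577543045141427 0.1682793925772515
ribs R 23.103265219966467 21.97118529942184
[ 172   80  165  116 1146] 1146 [568.8 303.9 169.7 261.1  21. ] 0.0123
rim 1194 [568.8 303.9 169.7 261.1  21. ] 0.0123
stop 34 [0.6666848  0.23541373 0.03441609]
stop 34 [0.64088999 0.30245113 0.03459007]
stop 33 [0.6214569  0.35200782 0.03430203]
stop 35 [0.59596421 0.41898306 0.03434125]
[304  90   7  11  60] [307.41666667  94.86666667] [0.66390573 0.2346048  0.03312702]
[261  96   8  13  73] [264.57534247 102.30136986] [0.63513092 0.3000813  0.02582453]
[228 101   9  10  53] [232.13207547 105.03773585] [0.61914007 0.35036239 0.03311773]
[184 106  12  16 101] [190.17821782 113.00990099] [0.58903475 0.41590939 0.02523529]
[315 166   6   6  31] [317.29032258 168.5483871 ] [0.54851404 0.18991274 0.02466392]
[244 175   7   5  28] [247.28571429 177.07142857] [0.5034813  0.30573438 0.02489377]
[275 174   5   3  14] [276.85714286 174.92857143] [0.52046734 0.25586946 0.02496874]
```

```bash
python3 -m inch '{"offset":[[-0.027,0.0395,0.04],[-0.027,0.0395,0.04],[-0.028,0.0395,0.04],[0,0,0.06],[0,0,0.06],[0,0,0.06],[0,0,0.05],[0,0,0.04],[0,0,0.02],[0,0,0]],"turn":[0,0,0,0,0,0,0,0,0,0],"grip":[1,1,1,1,1,1,1,1,1,1]}' 120; python3 -c "
from h import *
p,y,s=pose(); print(p,y)
c,W=snap('wrist','w7'); z=W[...,2]
m=(np.hypot(W[...,0]-.50,W[...,1]-.047)<.11)&(z>.05)&(z<.075)&(np.abs((W[...,1]-.0455)*.97-(W[...,0]-.4984)*.2436)<.02); rect(W,m,'handle')
m=(np.hypot(W[...,0]-.64,W[...,1]-.08)<.085)&(z>.0018)&(z<.009); rect(W,m,'blade')
"
```

```text
time_s: 12.82
eef_pos: [0.536, 0.057, 0.0408]
orientation: [0.992, 0.123, -0.002, -0.0]
wrist_force: [-0.4, -0.4, 0.6]
grip_width: 0.0853
gripper_force: 0.0
[0.53603721 0.05695093 0.04083626] 14.168425141048735
handle 5128 [523.6  52.8  63.7  18.1  14.1] 0.0607
blade 16133 [606.7  71.4  98.  169.5  14.1] 0.0033
```

```bash
python3 -m inch '{"offset":[[0.001,0.002,0.01],[0,0,0],[0,0,0],[0,0,0],[0,0,0],[0,0,0],[0,0,-0.01],[0,0,-0.03],[0,0,-0.04],[0,0,0],[0,0,0]],"turn":[0,0,0,0,0,0,0,0,0,0,0],"grip":[1,1,0,0,0,0,0,0,0,0,0]}' 120; python3 -c "
from h import *
p,y,s=pose(); print(p,y,s['grip_width'],s['wrist_force'])
a=np.radians(y); X=np.array([np.cos(a),np.sin(a)]); Y=np.array([-np.sin(a),np.cos(a)])
c,W=snap('wrist','w8'); D=W[...,:2]-p[:2]; t=np.stack([D@X,D@Y,W[...,2]-p[2]],-1)
f=c['frame']
m=(t[...,0]>.03)&(t[...,0]<.2)&(np.abs(t[...,1])<.05)&(t[...,2]>-.045)&(t[...,2]<-.02); P=t[m]; rect(t,m,'blade rel')
print(P.min(0),P.max(0))
for lo in (.045,.07,.1,.13,.15):
  q=P[(P[:,0]>lo)&(P[:,0]<lo+.015)]
  if len(q): print(lo,len(q),np.round([q[:,1].min(),q[:,1].max(),np.median(q[:,2])],4))
"
```

```text
time_s: 14.25
eef_pos: [0.5397, 0.0561, 0.1121]
orientation: [0.992, 0.124, -0.0, -0.0]
wrist_force: [-0.3, 0.1, -0.6]
grip_width: 0.016
gripper_force: 117.2
[0.53973366 0.05614487 0.11212434] 14.230048596665403 0.015971381214684856 [-0.34941624  0.0770674  -0.62546385]
blade rel 17717 [75.4  0.9 48.5 88.  89.9] -0.0299
[ 0.03143129 -0.02338287 -0.03244695] [ 0.11947969  0.0250938  -0.02001612]
0.045 2677 [-0.0231  0.025  -0.0298]
0.07 3081 [-0.0231  0.025  -0.0299]
0.1 3612 [-0.0234  0.0248 -0.03  ]
```

```bash
python3 -c "
from h import *
p,y,s=pose(); print(p,y)
a=np.radians(y); X=np.array([np.cos(a),np.sin(a)]); Y=np.array([-np.sin(a),np.cos(a)])
W=cloud(dict(np.load('w8.npz'))); D=W[...,:2]-p[:2]; t=np.stack([D@X,D@Y,W[...,2]-p[2]],-1)
for lo in np.arange(.02,.05,.002):
  q=t[(t[...,0]>lo)&(t[...,0]<lo+.002)&(np.abs(t[...,1])<.05)&(t[...,2]>-.04)&(t[...,2]<.03)]
  r=q[(q[:,2]<-.025)]
  print(round(lo,3),len(q),len(r),np.round([r[:,1].min(),r[:,1].max()],4) if len(r) else '')
m=(t[...,0]>-.1)&(t[...,0]<.03)&(np.abs(t[...,1])<.02)&(t[...,2]>.02)&(t[...,2]<.04); rect(t,m,'h'); print(t[m][:,0].min(),t[m][:,0].max())
"
```

```text
[0.53901816 0.05608312 0.11121573] 14.227140292213742
0.02 230 0 
0.022 227 0 
0.024 217 0 
0.026 193 0 
0.028 185 0 
0.03 187 0 
0.032 175 0 
0.034 335 177 [-0.023   0.0248]
0.036 383 356 [-0.023   0.0247]
0.038 320 320 [-0.0229  0.0247]
0.04 338 338 [-0.0227  0.0245]
0.042 347 347 [-0.0232  0.0245]
0.044 330 330 [-0.0232  0.0248]
0.046 336 336 [-0.023   0.0248]
0.048 358 358 [-0.023   0.0247]
h 6348 [-10.    0.6  39.9  51.4  88.1] 0.0289
-0.036040265247451665 0.015579587949422255
```

```bash
python3 -m inch '{"offset":[[0,0,0],[-0.018,-0.046,0],[-0.018,-0.046,0],[-0.018,-0.046,0],[-0.018,-0.046,0],[-0.018,-0.046,0],[-0.019,-0.0445,0],[0,0,0.03],[0,0,0.025],[0,0,0],[0,0,0]],"turn":[-0.173,0,0,0,0,0,0,0,0,0,0],"grip":[0,0,0,0,0,0,0,0,0,0,0]}' 120
python3 - <<'E'
from h import *
p,y,s=pose(); print(p,y,s['grip_width'],s['time_s'])
def fr(W,ang,o):
    a=np.radians(ang); D=W[...,:2]-o; return np.stack([D@[np.cos(a),np.sin(a)],D@[-np.sin(a),np.cos(a)],W[...,2]],-1)
c,W=snap('wrist','w9'); z=W[...,2]
r=fr(W,21.0,[.5464,.3622])
m=(np.abs(r[...,0])<.1)&(np.abs(r[...,1])<.06)&(z>.0262)&(z<.0308)
nl,L,st,_=cv2.connectedComponentsWithStats(m.astype(np.uint8)); i=1+np.argmax(st[1:,4]); rect(W,L==i,'plate world'); 
t=fr(W,y,p[:2]); b=(t[...,0]>.05)&(t[...,0]<.2)&(np.abs(t[...,1])<.035)&(z-p[2]>-.034)&(z-p[2]<-.022)
nl,L,st,_=cv2.connectedComponentsWithStats(b.astype(np.uint8)); i=1+np.argmax(st[1:,4]); rect(W,L==i,'blade w'); P=t[L==i]; print(P.min(0),P.max(0))
m=(z>.0315)&(z<.04)&(np.abs(r[...,0])<.09)&(np.abs(r[...,1])<.06); rect(r,m,'stops in bay'); print((c['frame']).shape)
cv2.imwrite("pics/w9.png",cv2.resize(c["frame"],(640,400))[...,::-1])
E
```

```text
time_s: 15.68
eef_pos: [0.3285, 0.2618, 0.0573]
orientation: [0.978, 0.209, -0.001, 0.0]
wrist_force: [0.1, 0.2, -1.4]
grip_width: 0.0163
gripper_force: 117.7
[0.32847577 0.26183602 0.0573265 ] 24.12443828466216 0.016286457421856186 15.675Traceback (most recent call last):
  File "<stdin>", line 8, in <module>
    return _wrapfunc(a, 'argmax', axis=axis, out=out, **kwds)
    return bound(*args, **kwds)
ValueError: attempt to get argmax of an empty sequence
```

View pics/w9.png

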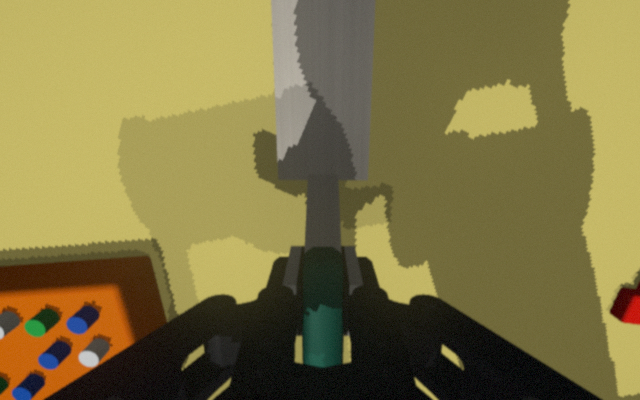

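The picture shows the blade held straight ahead at (320,100) and clear of the bench items. The orange tube box is at the lower left, with its corner near (155,240). I'll check that clearance numerically and use the top camera to check the blade against the plate.

Run:
```python
from h import *
p,y,s=pose()
def fr(W,ang,o):
    a=np.radians(ang); D=W[...,:2]-o; return np.stack([D@[np.cos(a),np.sin(a)],D@[-np.sin(a),np.cos(a)],W[...,2]],-1)
c=dict(np.load('w9.npz')); W=cloud(c); f=c["frame"].astype(int)
t=fr(W,y,p[:2]); u=np.mgrid[:400,:640][1]
m=(u<200)&(f[...,0]-f[...,2]>90)&(f[...,0]>120)&(t[...,2]<.15)&(t[...,2]>.03); P=t[m]; print("box tool frame: y min",P[:,1].min(),"x",P[:,0].min(),P[:,0].max(),"z",P[:,2].max())
for n in("top","scene"):
    c,W=snap(n,n+"9"); z=W[...,2]; t=fr(W,y,p[:2])
    b=(t[...,0]>.03)&(t[...,0]<.2)&(np.abs(t[...,1])<.035)&(z>.018)&(z<.036); P=t[b]
    if len(P)>20: rect(t,b,n+" blade tool fr"); 
    r=fr(W,27.3,[.5424,.3573]); q=(np.abs(r[...,0])<.07)&(np.abs(r[...,1])<.065)&(z>.0255)&(z<.031); rect(r,q,n+" plate dev")
```

```text
box tool frame: y min 0.11174974652160549 x -0.10379996257640756 -0.023806520066197368 z 0.0515045930111003
top blade tool fr 287 [148.1   4.4  69.1 108.5  84.2] 0.0295
top plate dev 325 [  2.4  -1.2 100.4 132.4  89.4] 0.0284
scene blade tool fr 262 [115.2   0.5  63.9 168.2  87.8] 0.0297
scene plate dev 191 [ -2.1  -0.4 131.1 101.8   0.8] 0.0286
```

```bash
python3 -m inch '{"offset":[[0,0,0.014],[0,0,0],[0.01,0,0],[0.015,0,0],[0.015,0,0],[0.015,0,0],[0,0,0]],"turn":[0,0,0,0,0,0,0],"grip":[0,0,0,0,0,0,0]}' 120; python3 -m inch '{"offset":[[0.01,0,0],[0.015,0,0],[0.015,0,0],[0.015,0,0],[0.01,0,0],[0.006,0,0],[0,0,0],[0,0,0]],"turn":[0,0,0,0,0,0,0,0],"grip":[0,0,0,0,0,0,0,0]}' 120
python3 - <<'E'
from h import *
p,y,s=pose(); print(p,y)
def fr(W,ang,o):
    a=np.radians(ang); D=W[...,:2]-o; return np.stack([D@[np.cos(a),np.sin(a)],D@[-np.sin(a),np.cos(a)],W[...,2]],-1)
c,W=snap('wrist','w10'); z=W[...,2]
r=fr(W,27.3,[.5424,.3573]); q=(np.abs(r[...,0])<.07)&(np.abs(r[...,1])<.058)&(z>.0262)&(z<.031); 
nl,L,st,_=cv2.connectedComponentsWithStats(q.astype(np.uint8)); i=1+np.argmax(st[1:,4]); rect(W,L==i,"plate w"); rect(r,L==i,"dev"); print(r[L==i].min(0),r[L==i].max(0))
E
```

```text
time_s: 16.7
eef_pos: [0.3806, 0.2854, 0.0438]
orientation: [0.978, 0.209, 0.001, -0.0]
wrist_force: [-0.3, 0.4, -1.7]
grip_width: 0.0161
gripper_force: 117.7
time_s: 17.7
eef_pos: [0.4431, 0.3133, 0.0433]
orientation: [0.978, 0.209, -0.0, 0.0]
wrist_force: [-0.3, -0.0, -1.4]
grip_width: 0.0162
gripper_force: 117.7
[0.44308012 0.31330126 0.04327122] 24.139681181240324
plate w 32666 [522.6 346.9  64.2 100.8  27.3] 0.0288
dev 32666 [-22.4  -0.2 100.8  64.2  90. ] 0.0288
[-0.05451958 -0.05061414  0.02621055] [0.00971513 0.05021927 0.0309982 ]
```

```bash
python3 -m inch '{"offset":[[0,0,-0.004],[0,0,-0.003],[0,0,-0.003],[0,0,-0.003],[0,0,-0.004],[0,0,-0.007],[0,0,-0.012],[0,0,-0.015],[0,0,-0.015],[0,0,-0.015],[0,0,-0.008],[0,0,0],[0,0,0]],"turn":[0,0,0,0,0,0,0,0,0,0,0,0,0],"grip":[0,0,0,0,0,0,0,0,0,0,0,0,0]}' 120
cat >> h.py <<'E'
def fr(W,ang,o):
    a=np.radians(ang); D=W[...,:2]-np.array(o); return np.stack([D@[np.cos(a),np.sin(a)],D@[-np.sin(a),np.cos(a)],W[...,2]],-1)
def held(f):
    p,y,s=pose(); print(p,y,s["wrist_force"],s["time_s"])
    c,W=snap('wrist',f); t=fr(W,y,p[:2]); h=W[...,2]-p[2]
    q=(t[...,0]>.03)&(t[...,0]<.2)&(np.abs(t[...,1])<.08)&(h>-.031)&(h<-.018)
    nl,L,st,_=cv2.connectedComponentsWithStats(q.astype(np.uint8)); i=1+np.argmax(st[1:,4]); m=L==i
    rect(t,m,"tool fr"); print(t[m].min(0),t[m].max(0))
    P=np.c_[t[m],np.ones(m.sum())]; print("slopes",np.linalg.lstsq(P[:,[0,1,3]],h[m],rcond=None)[0])
    for a in(-.04,-.02,0,.02,.04):
        k=m&(np.abs(t[...,1]-a)<.003); print(a,np.round(np.percentile(t[k][:,0],[0,1]),4))
E
python3 -c "
from h import *
held('w11')"
```

```text
time_s: 19.38
eef_pos: [0.4432, 0.3133, 0.1319]
orientation: [0.978, 0.209, -0.001, 0.0]
wrist_force: [-0.1, -0.7, -3.3]
grip_width: 0.0161
gripper_force: 117.6
[0.44315609 0.31330501 0.13188544] 24.141752977709682 [-0.06621606 -0.71037914 -3.34243388] 19.375
tool fr 33762 [ 75.7  -2.5  90.8 100.9   2.9] 0.1062
[ 0.03019108 -0.05384292  0.10088557] [0.11859669 0.05013991 0.11387552]
slopes [ 0.02308363 -0.00092227 -0.0278806 ]
-0.04 [0.0557 0.0564]
-0.02 [0.034  0.0349]
0 [0.0302 0.0317]
0.02 [0.0339 0.0351]
0.04 [0.0512 0.0519]
```

```bash
python3 -c "
from h import *
p,y,s=pose(); W=cloud(dict(np.load('w11.npz'))); t=fr(W,y,p[:2]); h=W[...,2]-p[2]
q=(t[...,0]>.04)&(t[...,0]<.2)&(np.abs(t[...,1])<.08)&(h>-.0277)&(h<-.02)
nl,L,st,_=cv2.connectedComponentsWithStats(q.astype(np.uint8)); m=L==1+np.argmax(st[1:,4]); rect(t,m,'plate tool')
P=t[m]; r=fr(P,3.2,[0,0]); print(r.min(0),r.max(0), np.percentile(r[:,0],.5),np.percentile(r[:,1],[.3,99.7]))
k=t[m]; A=np.c_[k[:,:2],np.ones(len(k))]; print(np.linalg.lstsq(A,h[m],rcond=None)[0])
"
```

```text
plate tool 30282 [ 87.1  -1.9  68.  101.    2.9] 0.1063
[ 0.05296322 -0.05706089  0.10397154] [0.12120477 0.04368177 0.10949762] 0.05384375781619284 [-0.05632229  0.04312805]
[-0.00223209 -0.00066186 -0.0252157 ]
```

```bash
python3 -m inch '{"offset":[[0,0,0],[0,0,0],[0,0,0],[0,0,0],[0,0,0],[0,0,0],[0,0,0],[0,0,0],[0,0,0],[0,0,0]],"turn":[0.04,0.08,0.1,0.1,0.1,0.1,0.1,0.07,0.037,0],"grip":[0,0,0,0,0,0,0,0,0,0]}' 120 && python3 -m inch '{"offset":[[0.0044,0.0097,0],[0.0087,0.0194,0],[0.0131,0.0291,0],[0.0131,0.0291,0],[0.0131,0.0291,0],[0.0131,0.0291,0],[0.0131,0.0291,0],[0.0131,0.0291,0],[0.0131,0.0291,0],[0.0131,0.0291,0],[0.0131,0.0291,0],[0.0131,0.0291,0],[0.0131,0.0291,0],[0.0131,0.0291,0],[0.0087,0.0194,0],[0.0044,0.0097,0],[0,0,0],[0,0,0],[0,0,0]],"turn":[0,0,0,0,0,0,0,0,0,0,0,0,0,0,0,0,0,0,0],"grip":[0,0,0,0,0,0,0,0,0,0,0,0,0,0,0,0,0,0,0]}' 120
cat > pl.py <<'E'
from h import *
import sys
p,y,s=pose(); print(p,y,s["time_s"]); c,W=snap('wrist',sys.argv[1]); t=fr(W,y,p[:2]); h=W[...,2]-p[2]
q=(t[...,0]>.04)&(t[...,0]<.2)&(np.abs(t[...,1])<.08)&(h>-.0277)&(h<-.02)
nl,L,st,_=cv2.connectedComponentsWithStats(q.astype(np.uint8)); m=L==1+np.argmax(st[1:,4]); rect(t,m,'plate tool')
r=fr(t[m],3.0,[0,0]); print(r.min(0),r.max(0))
z=W[...,2]; b=(np.hypot(W[...,0]-.5986,W[...,1]+.1635)<.16)&(z>.04)&(z<.0505); rect(W,b,"lb visible")
r=fr(W,-14.45,[.5986,-.1635]); b=(np.abs(r[...,0])<.12)&(np.abs(r[...,1])<.12)&(z>.04)&(z<.0505); R=r[b]; print("lb front,y edges",np.percentile(R[:,0],.3),np.percentile(R[:,1],[.3,99.7]))
E
python3 pl.py w12
```

```text
time_s: 20.68
eef_pos: [0.4434, 0.3135, 0.132]
orientation: [0.988, -0.152, -0.0, 0.0]
wrist_force: [-0.1, 0.2, -2.7]
grip_width: 0.0159
gripper_force: 117.5
time_s: 23.05
eef_pos: [0.4957, -0.1294, 0.1324]
orientation: [0.988, -0.152, -0.0, -0.0]
wrist_force: [-0.2, 0.7, -2.2]
grip_width: 0.0161
gripper_force: 117.6
[ 0.49569386 -0.12935622  0.13238363] -17.454829852105867 23.05
plate tool 30267 [ 86.7  -1.9  68.1 100.8   3.2] 0.1068
[ 0.05229258 -0.05694805  0.10468398] [0.12032032 0.04401942 0.1102023 ]
lb visible 26536 [ 567.9 -155.2  217.5  125.4   75.6] 0.0458
lb front,y edges -0.09380502240292216 [-0.10750701  0.10815107]
```

```bash
python3 -m inch '{"offset":[[0.0005,0.001,0.008],[0,0,0.012],[0,0,0.012],[0,0,0.006],[0,0,0.002],[0,0,0.001],[0,0,0.001],[0,0,0.001],[0,0,0.001],[0,0,0.001],[0,0,0.001],[0,0,0.001],[0,0,0.001],[0,0,0.001],[0,0,0],[0,0,0]],"turn":[0,0,0,0,0,0,0,0,0,0,0,0,0,0,0,0],"grip":[0,0,0,0,0,0,0,0,0,0,0,0,0,0,0,0]}' 120
python3 - <<'E'
from h import *
p,y,s=pose(); print(p,y); c,W=snap('wrist','w13'); t=fr(W,y,p[:2]); z=W[...,2]; h=z-p[2]
r=fr(W,-14.45,[.5986,-.1635]); q=(np.abs(r[...,0])<.07)&(np.abs(r[...,1])<.065)&(z>.0585)&(z<.064)
nl,L,st,_=cv2.connectedComponentsWithStats(q.astype(np.uint8)); m=L==1+np.argmax(st[1:,4]); rect(r,m,'plate in lb'); print(r[m].min(0),r[m].max(0))
b=(t[...,0]>.034)&(t[...,0]<.05)&(np.abs(t[...,1])<.035)&(h>-.04)&(h<-.02); print("blade top",np.median(z[b]),"plate top",np.median(z[m]),"lit",np.median(z[(np.abs(r[...,0])<.1)&(np.abs(r[...,1])<.1)&(z>.04)&(z<.05)]))
E
```

```text
time_s: 25.1
eef_pos: [0.4961, -0.1312, 0.0835]
orientation: [0.988, -0.152, 0.0, 0.0]
wrist_force: [0.9, -0.3, -2.3]
grip_width: 0.0162
gripper_force: 117.7
[ 0.49611756 -0.13122576  0.08350297] -17.512952735489392
plate in lb 31176 [-2.150e+01 -1.000e+00  6.690e+01  1.006e+02  1.000e-01] 0.0618
[-0.05501373 -0.05132725  0.05866165] [0.01185438 0.04927126 0.06399356]
blade top 0.0536461276458987 plate top 0.06180386180390833 lit 0.04604361038932077
```

```bash
python3 -m inch '{"offset":[[-0.005,0,0],[-0.01,0,0],[-0.013,0,0],[-0.015,0,0],[-0.015,0,0],[-0.015,0,0],[-0.015,0,0],[-0.015,0,0],[-0.012,0,0],[-0.007,0,0],[0,0,0],[0,0,0]],"turn":[0,0,0,0,0,0,0,0,0,0,0,0],"grip":[0,0,0,0,0,0,0,0,0,0,0,0]}' 120
cat > ck.py <<'E'
from h import *
import sys
p,y,s=pose(); print(p,y,s["time_s"])
for n in sys.argv[2:]:
    c,W=snap(n,sys.argv[1]+n); z=W[...,2]
    r=fr(W,-14.45,[.5986,-.1635]); q=(np.abs(r[...,0])<.075)&(np.abs(r[...,1])<.07)&(z>.0585)&(z<.065)
    nl,L,st,_=cv2.connectedComponentsWithStats(q.astype(np.uint8)); m=L==1+np.argmax(st[1:,4]); rect(r,m,n+' plate in lb')
    if n=="wrist":
        b=(np.abs(r[...,0])<.12)&(np.abs(r[...,1])<.13)&(z>.035)&(z<.0505); R=r[b]; print("lb",R[:,:2].min(0),R[:,:2].max(0))
    b=(np.hypot(W[...,0]-.607,W[...,1]+.413)<.1)&(z>.15)&(z<.185); rect(W,b,"basket top")
E
python3 ck.py a wrist scene
```

```text
time_s: 26.65
eef_pos: [0.3803, -0.0947, 0.0837]
orientation: [0.988, -0.152, 0.0, 0.0]
wrist_force: [-1.1, 0.0, -2.9]
grip_width: 0.0163
gripper_force: 117.7
[ 0.38030531 -0.09469366  0.08372057] -17.51751441304296 26.65Traceback (most recent call last):
  File "ck.py", line 7, in <module>
    nl,L,st,_=cv2.connectedComponentsWithStats(q.astype(np.uint8)); m=L==1+np.argmax(st[1:,4]); rect(r,m,n+' plate in lb')
                                                                           ~~~~~~~~~^^^^^^^^^^
    return _wrapfunc(a, 'argmax', axis=axis, out=out, **kwds)
    return bound(*args, **kwds)
ValueError: attempt to get argmax of an empty sequence
```

```bash
python3 ck.py a scene
```

```text
[ 0.38034839 -0.09471018  0.08370655] -17.517879631258584 26.7
scene plate in lb 410 [ -1.4  -3.4 100.4 126.2  89.5] 0.062
basket top 291 [ 613.8 -429.2  112.1  123.3   23.4] 0.1605
```

```bash
python3 -m inch '{"offset":[[0,0,-0.01],[0,0,-0.03],[0,0,-0.04],[0,0,-0.02],[0,0,0],[0,0,0],[0,0,0],[0.02,-0.011,0],[0.0345,-0.0195,0],[0.0345,-0.0195,0],[0.0345,-0.0195,0],[0.0345,-0.0195,0],[0.0225,-0.0124,0],[0.0105,-0.006,0],[0,0,0]],"turn":[0,0,0,0,-0.184,-0.184,-0.184,0,0,0,0,0,0,0,0],"grip":[0,0,0,0,0,0,0,0,0,0,0,0,0,0,0]}' 120 && python3 -m inch '{"offset":[[0,0,0.03],[0,0,0.04],[0,0,0.04],[0,0,0.025],[0,0,0.01],[0,0,0.004],[0,0,0],[0,0,0]],"turn":[0,0,0,0,0,0,0,0],"grip":[0,0,0,0,0,0,0,0]}' 120; python3 ck.py b wrist
```

```text
time_s: 28.62
eef_pos: [0.539, 0.0564, 0.1836]
orientation: [0.992, 0.123, -0.0, 0.0]
wrist_force: [-0.1, 0.3, -2.2]
grip_width: 0.0156
gripper_force: 117.8
time_s: 29.62
eef_pos: [0.5399, 0.0562, 0.0358]
orientation: [0.992, 0.123, 0.001, 0.0]
wrist_force: [-0.2, 0.2, -0.9]
grip_width: 0.0162
gripper_force: 117.8
[0.53991977 0.05623021 0.03580818] 14.1077607923491 29.625Traceback (most recent call last):
  File "ck.py", line 7, in <module>
    nl,L,st,_=cv2.connectedComponentsWithStats(q.astype(np.uint8)); m=L==1+np.argmax(st[1:,4]); rect(r,m,n+' plate in lb')
                                                                           ~~~~~~~~~^^^^^^^^^^
    return _wrapfunc(a, 'argmax', axis=axis, out=out, **kwds)
    return bound(*args, **kwds)
ValueError: attempt to get argmax of an empty sequence
```

Now lower in 1 mm steps, watching the force.

```bash
python3 -m inch '{"offset":[[0,0,0.001],[0,0,0.001],[0,0,0.001],[0,0,0]],"turn":[0,0,0,0],"grip":[0,0,0,0]}' 120; python3 -m inch '{"offset":[[0,0,0.001],[0,0,0]],"turn":[0,0],"grip":[0,0]}' 120; python3 -m inch '{"offset":[[0,0,0.001],[0,0,0]],"turn":[0,0],"grip":[0,0]}' 120
```

```text
time_s: 30.18
eef_pos: [0.539, 0.0563, 0.0329]
orientation: [0.992, 0.123, 0.0, 0.0]
wrist_force: [-4.3, -1.6, 8.6]
grip_width: 0.0161
gripper_force: 119.6
time_s: 30.42
eef_pos: [0.5389, 0.0562, 0.0328]
orientation: [0.992, 0.123, -0.0, 0.0]
wrist_force: [-7.2, -1.5, 15.7]
grip_width: 0.016
gripper_force: 120.6
time_s: 30.68
eef_pos: [0.5389, 0.0562, 0.0327]
orientation: [0.992, 0.123, -0.0, 0.0]
wrist_force: [-11.6, -1.2, 21.9]
grip_width: 0.0158
gripper_force: 121.6
```

```bash
python3 -m inch '{"offset":[[0,0,-0.002],[0,0,0],[0,0,0],[0,0,0],[0,0,0],[0,0,-0.01],[0,0,-0.03],[0,0,-0.05],[0,0,-0.06],[0,0,-0.06],[0,0,-0.06],[0,0,-0.06],[0,0,-0.06],[-0.03,0.02,0],[-0.03,0.02,0],[-0.03,0.02,0],[0,0,0],[0,0,0]],"turn":[0,0,0,0,0,0,0,0,0,0,0,0,0,0,0,0,0,0],"grip":[0,0.3,0.7,1,1,1,1,1,1,1,1,1,1,1,1,1,1,1]}' 20
python3 ck.py c wrist
python3 - <<'E'
from h import *
W=cloud(dict(np.load("cwrist.npz"))); z=W[...,2]
r=fr(W,14.1,[.6366,.0802])
b=(np.abs(r[...,0]+.14)<.07)&(np.abs(r[...,1])<.03)&(z>.05)&(z<.075); rect(r,b,"handle rel start")
b=(np.abs(r[...,0])<.08)&(np.abs(r[...,1])<.04)&(z>.0018)&(z<.012); rect(r,b,"blade"); print(W[...,:2][~np.isnan(z)].max(0))
E
```

```text
time_s: 32.92
eef_pos: [0.4662, -0.0237, 0.4221]
orientation: [0.992, 0.123, 0.001, -0.0]
wrist_force: [0.8, 0.8, -0.8]
grip_width: 0.0856
gripper_force: 0.0
[ 0.46624471 -0.02371204  0.42206658] 14.089954880088824 32.925
wrist plate in lb 5643 [ -0.6  -1.2 115.1 100.7   0. ] 0.0619
lb [-0.09607615 -0.10870082] [0.09546203 0.10998705]
basket top 738 [ 594.  -378.7  110.5   26.5   29.3] 0.1628
handle rel start 975 [-1.434e+02  1.200e+00  1.132e+02  1.840e+01  1.000e-01] 0.0608
blade 2115 [-25.8   0.2  79.5 107.   89.9] 0.0035
[0.79458059 0.52808218]
```

```bash
python3 -c "
from bench import *
print(close_job())"
```

```text
the job is handed in; nothing more can be done
None
```

I handed the job in after about 33 s of robot time: the basket hangs on the hook, the gel plate lies level and square on the two bars within about 2 mm of centre, and the lifter is back flat on the bench where it started; I took no final measurement of the blank plate or the other bystanders.

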